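Set and lock the depth rod in a carved stone recess

ROBOT

A 6-joint arm with a two-finger parallel gripper is mounted at the origin on the work surface. World frame = base frame: x ahead of the robot, y to its left, z up, the work surface at z = 0. Lengths are in m, angles in rad, forces in N, time in s.
With the tool pointing down it reaches from about 0.375 to 0.75 m from the base axis. Payload 9 kg.
Tool frame: the origin (TCP) lies at the very end of the fingers, on their centre line; the grasp point (between the pads) lies ctrl.grasp_offset behind it (ctrl.grasp_offset is the distance from the TCP to the grasp point, in m); z points along the fingers, y is the line along which they close (so a half turn about z gives the same grasp; the last joint's range is limited). The gripper opens to 85 mm and grips with 20 to 120 N. Pads are 22 mm wide; open, the fingers measure 114 mm over their backs; the gripper's body (76 mm by 85 mm) begins 54 mm behind the grasp point. The pads swing forward as they close: fully open they stand 13 mm farther back than shut.
Start: joints at [0.946, 0.104, 0.097, 1.564, 0, 1.353], TCP at [0.237, 0.551, 0.231] pointing down, gripper open.
Joint ranges: [-2.99, 2.99], [-0.84, 1.86], [-1.1, 1.16], [-1.84, 2.11], [-1.51, 1.56], [-3.14, 3.14]. Speed limits (rad/s): [2.22, 2.22, 2.57, 3.14, 3.14, 3.14].

INTERFACE

Orientations are given as a unit quaternion [x, y, z, w].
In Python, from workcell import ctrl gives the robot as it stands. The module is installed in compiled form; this text tells all that it offers.
- The arm moves only by the tool send_rows, never from a script. Its argument "motion" is a list of rows, each an object of numbers: "grip": the closure, from -1 (fully open) to 1 (shut); "dx", "dy", "dz": the shift along the tool's x, y, z in m; "wx", "wy", "wz": the turn, a rotation vector about the tool's x, y, z in rad. In form: [{"grip": .., "dx": .., "dy": .., "dz": .., "wx": .., "wy": .., "wz": ..}, ...]. A call has 1 to 12 rows; each row is the pose to reach, as a shift and turn from the pose commanded when the call began, along the tool's axes at that moment; what a row does not reach only later rows make up. A row lasts 1/8 s, in which the tool goes at most 62.5 mm and 10.7 degrees, less where a joint would pass 70% of its speed; a pose out of reach is approached as far as the arm can. A call with a gripper value outside its range is refused whole. The fingers move at their own pace and stop on an object; "newtons" is the grip in N (left out, the last holds). Time passes only in rows, so rows that repeat a pose let the fingers close. It gives the time, the measured TCP pose, the force, the opening and the grip force at its end, in the units of the state.
- ctrl.state(): the state, without advancing time (a new reading comes with each control period).
- ctrl.camera(name): name is "scene" or "top" or "wrist"; returns a dict with "img" (420x560x3 uint8, red, green, blue), "fx", "fy", "cx", "cy" (pixels), "R" (3x3) and "t" (3): a world point X has camera coordinates R X + t; the wrist camera has in their place "hand_eye" (4x4, takes a point from camera to tool coordinates, whose origin is the TCP and whose axes are the flange's). Camera axes: x right, y down, z forward; pixel columns grow to the right and rows downward; lengths in m; the calibration is good to about 2 mm. The wrist camera is an equidistant fisheye: a pixel r from the principal point sees the ray r / f radians off the axis. A picture is of the moment at which its call begins: read the wrist's pose just before it. There is no depth.
- ctrl.sign_off(): hands the job in; it is judged then, once.
Trained networks look in a picture, given as the dict that the camera call returned (one of the last four; its "shot" number tells which), for a name from the list of things; names that differ only in an ending like _2 or _b are one class to them, and where a whole thing is asked for, a point or a joint stands for the part that bears it (a point fixed in the world has none). Each returns a list of dicts, best first, with "conf" (0 to 1); they miss things now and then, are a little off and sometimes report something else, mostly with a low value. They report only what shows in the picture. A call takes as long as a camera call.
- ctrl.spot_in(picture, query): "centre" ([x, y, z] in m, in world coordinates, good to about 4 mm: the middle of the surface that is visible of it).
- ctrl.pinpoint(picture, query): "centre" ([x, y, z] in m, in world coordinates, good to about 4 mm: a listed point, or the origin of a listed thing).
The state is a dict: "time_s": time; "qpos": joint angles; "qvel": joint speeds; "effort": joint torques, N m; "tcp_pos": TCP position; "tool_rot": TCP orientation; "wrist_force": force on the tool from outside, world axes, zero at the start; "moment": the same for the moment, N m; "opening": opening from 0.0 (shut) to 1.0 (fully open); "grasp_force": force on a finger pad.
Only numpy, scipy, OpenCV 4.12 (cv2) and the standard library are available. Lean on these libraries where they do the work, as an engineer would, in place of code of your own. Each camera call takes 0.05 s, during which the arm holds its last target. There are 200 camera calls.

TASK

Push the depth gauge's rod gently down by its knob until its tip rests on the floor of the recess cut in the stone, without hammering or pressing hard on the fresh cut. Then, with the tip still resting there, lock it by turning the clamp lever clockwise all the way to its stop. Let go of everything, and leave the other tools and stones where they are.

Things in the scene. Friction and masses are not known exactly. Their poses are not given: they have to be found in the camera images.
- stand: Fixed depth gauge stand: steel base plate 150 x 100 x 16 mm, column 26 mm thick, 198 mm high, arm over the stone ending in a guide head (top 175 mm above the table). Origin on the table; x points away from the robot at yaw 0 (yaw varies by 0.25 rad), y runs along the arm from column (y = -30 mm) to upright rod (x = 0, y = 160 mm); z up.
- rod_knob (a point): Middle of the black round knob (32 mm across, 30 mm high) on the top end of the rod, 160 mm above the rod's tip. Grip it from above. A 20 mm steel collar 5 mm high sits right under the knob.
- rod: The gauge rod with its knob; origin at the centre of its lower end face (the tip), which starts 115 to 135 mm above the table and can be pushed down to 45 mm. The steel rod is 12 mm thick, slides straight up and down in the guide head (no turning needed) and stays wherever it is left, by guide friction: about 5 N pushes it down, about 11 N pulls it up.
- stone: Heavy pale stone block, 240 (x) x 190 (y) x 100 mm high, lying under the arm, too heavy to shift; origin at the centre of its underside. It has a recess in the middle of its top, open upwards.
- recess (a point): Centre of the recess's mouth, in the plane of the stone's top (100 mm above the table). The recess is 90 x 80 mm with upright walls and a level floor, 20 to 43 mm deep; no reading gives the depth, it must be felt with the rod. Above 25 N the tip marks the fresh cut. The rod always stands over the recess.
- clamp_pivot (a point): Point on the vertical turning axis of the clamp lever, at 190 mm above the table, on the guide head 35 mm from the rod on the stand's -x side.
- handle_mid (a point): Middle of the free part of the lever's upright black handle pin: 16 mm across, top 237 mm and middle 217 mm above the table, standing at the end of the flat steel lever (top face 189 mm above the table), 70 mm from the pivot axis.
- clamp (a joint): Clamp lever angle in rad: 0 is open, lever pointing along the stand's -x (to the robot); it grows as the lever is turned clockwise seen from above; 1.57 is the end stop and locked, lever pointing along the stand's +y. Starts between 0 and 0.35. About 3 to 4 N at the handle turns it; it stays where it is left.
- chisel: Loose steel chisel, 190 mm long, lying on the stone's top along its +y edge (away from the column); leave alone.
- mallet: Round wooden mallet, head 94 mm across, standing on its head, 215 mm high, beside the stand on the column's side; leave alone.
- offcut: Loose stone offcut, 70 x 50 x 35 mm, in front of the stand's base plate; leave alone.
- dustbrush: Dust brush lying on the table in front of the stone; leave alone.

How it is judged:
By the outcome, as a careful person would: the job done as asked, in the order asked, and still so for the second after the job is handed in, with the robot touching nothing.
It also fails if it takes over 69 s, if anything falls off the work surface, if the arm or the gripper's body presses on something with over 40 N, if the wrist force passes 120 N, or if a joint passes its speed limit or range.

## Working session

There is one attempt and no reset: what is moved stays moved. The work goes in short steps, Python scripts to look and compute and a tool call to move; the robot and the scene stay as the last step left them, time stands still between calls to the robot, and variables do not carry over. Pictures are saved under pics/ and viewed, at most 10 in all, crops included, and the job is handed in when it is done.

Besides the shell and the picture viewer there is one more tool, called after "Request:" by a JSON object that holds its "fn" and its "kwargs". send_rows: Moves the arm, as the interface text tells. Its arguments: {"type":"object","properties":{"motion":{"type":"array","items":{"type":"object","properties":{"grip":{"type":"number"},"dx":{"type":"number"},"dy":{"type":"number"},"dz":{"type":"number"},"wx":{"type":"number"},"wy":{"type":"number"},"wz":{"type":"number"}}}},"newtons":{"type":"number"}},"required":["motion"]}

```bash
mkdir -p pics; python3 - <<'E'
from workcell import ctrl
import cv2
s=ctrl.state()
print({k:(v if not hasattr(v,'round') else v) for k,v in s.items()}, ctrl.grasp_offset)
ims=[]
for c in("scene","top"):
    p=ctrl.camera(c); cv2.imwrite(f"pics/{c}0.png",p["img"][:,:,::-1])
    for q in("stand","rod_knob","rod","recess","clamp_pivot","handle_mid","stone","mallet"):
        print(c,q,[([round(x,4) for x in d["centre"]],round(d["conf"],2)) for d in ctrl.pinpoint(p,q)[:2]])
E
```

```text
{'time_s': 0.0, 'qpos': array([ 9.46326992e-01,  1.04667818e-01,  9.64411017e-02,  1.56390111e+00,
       -9.65591280e-07,  1.35308520e+00]), 'qvel': array([-0.0005113 ,  0.00186878,  0.00047603, -0.00042861,  0.00042702,
        0.00093697]), 'effort': array([ 4.08530229e-05, -5.56930125e+01,  5.03649294e+01,  1.67523423e-02,
       -3.72407549e-04, -3.13792521e-05]), 'tcp_pos': array([0.23717321, 0.55076161, 0.23052526]), 'tool_rot': array([ 2.01979890e-01,  9.79389443e-01, -6.07787527e-04, -2.71687380e-04]), 'wrist_force': array([-0.05085567, -0.89239608,  0.26348574]), 'moment': array([-0.06760208, -0.01142164,  0.0021627 ]), 'grasp_force': 0.0, 'opening': 0.9987143988768409} 0.0187
scene stand [([0.6188, -0.2078, -0.0034], 0.61)]
scene rod_knob [([0.5951, -0.0489, 0.2939], 0.85)]
scene rod [([0.6178, -0.2075, -0.005], 0.17)]
scene recess [([0.6116, -0.0513, 0.0996], 0.94)]
scene clamp_pivot [([0.5672, -0.0552, 0.19], 0.86)]
scene handle_mid []
scene stone [([0.6136, -0.0468, -0.0017], 0.9)]
scene mallet [([0.5946, -0.0486, 0.2924], 0.74), ([0.6313, -0.395, 0.0012], 0.58)]
top stand [([0.6176, -0.2085, -0.0021], 0.69)]
top rod_knob [([0.5992, -0.0508, 0.2977], 0.67), ([0.5621, -0.0557, 0.1924], 0.46)]
top rod [([0.598, -0.0476, 0.1334], 0.55), ([0.4459, -0.2944, -0.0032], 0.32)]
top recess [([0.6083, -0.0485, 0.1011], 0.94), ([0.6087, -0.0538, 0.0005], 0.58)]
top clamp_pivot []
top handle_mid [([0.4948, -0.041, 0.2219], 0.52)]
top stone [([0.608, -0.0512, 0.0014], 0.84), ([0.589, 0.0126, 0.0996], 0.51)]
top mallet [([0.6325, -0.3928, 0.0023], 0.75)]
```

View pics/scene0.png

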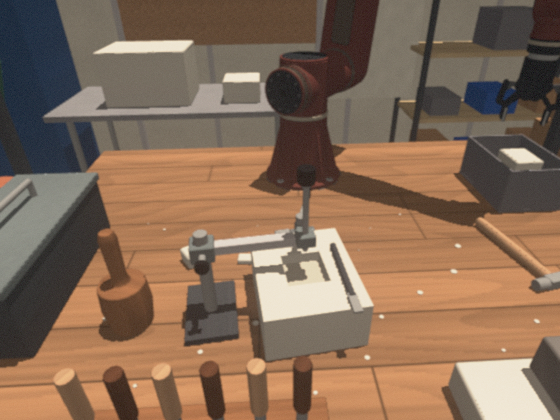

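View pics/top0.png

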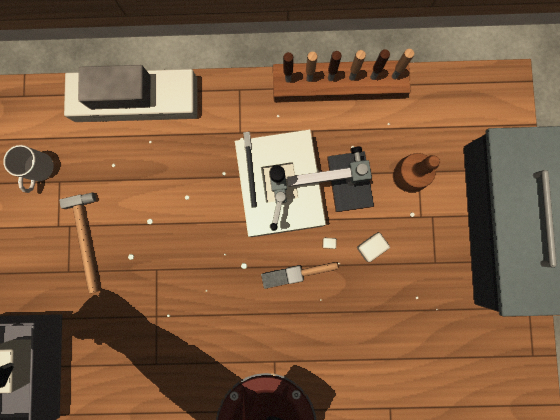

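The networks agree with the pictures: the knob is at top-view pixel (277,173), the handle pin at (274,226) and the column at (360,170). The stand yaw is about 0.13 and the lever angle about 0.32. Next I move above the knob and refine.

```bash
cat > h.py <<'E'
from workcell import ctrl
import numpy as np
from scipy.spatial.transform import Rotation as Ro
def to(p, yang, s=None):
    "tool shift/turn to TCP p (world), pointing down, tool y at world angle yang"
    s=s or ctrl.state(); R=Ro.from_quat(s["tool_rot"])
    y=np.array([np.cos(yang),np.sin(yang),0]); z=np.array([0,0,-1.])
    T=Ro.from_matrix(np.c_[np.cross(y,z),y,z])
    return np.round(R.inv().apply(np.array(p)-s["tcp_pos"]),4), np.round((R.inv()*T).as_rotvec(),4)
def look(cam,names,n=1):
    for _ in range(n):
        p=ctrl.camera(cam)
        for q in names: print(cam,q,[([round(x,4) for x in d["centre"]],round(d["conf"],2)) for d in ctrl.pinpoint(p,q)[:2]])
    return p
E
python3 - <<'E'
from h import *
print(to([.55,-.05,.40],1.70))
E
```

```text
(array([-0.5249, -0.4283, -0.1687]), array([ 1.00e-04,  1.00e-04, -5.36e-01]))
```

Request:
{"fn": "send_rows", "kwargs": {"motion": [{"grip": -1,"dx": 0,"dy": 0,"dz": -0.12,"wz": 0},{"grip": -1,"dx": -0.525,"dy": -0.428,"dz": -0.169,"wz": -0.536},{"grip": -1,"dx": -0.525,"dy": -0.428,"dz": -0.169,"wz": -0.536},{"grip": -1,"dx": -0.525,"dy": -0.428,"dz": -0.169,"wz": -0.536},{"grip": -1,"dx": -0.525,"dy": -0.428,"dz": -0.169,"wz": -0.536},{"grip": -1,"dx": -0.525,"dy": -0.428,"dz": -0.169,"wz": -0.536},{"grip": -1,"dx": -0.525,"dy": -0.428,"dz": -0.169,"wz": -0.536},{"grip": -1,"dx": -0.525,"dy": -0.428,"dz": -0.169,"wz": -0.536},{"grip": -1,"dx": -0.525,"dy": -0.428,"dz": -0.169,"wz": -0.536},{"grip": -1,"dx": -0.525,"dy": -0.428,"dz": -0.169,"wz": -0.536},{"grip": -1,"dx": -0.525,"dy": -0.428,"dz": -0.169,"wz": -0.536},{"grip": -1,"dx": -0.525,"dy": -0.428,"dz": -0.169,"wz": -0.536}]}}

```text
$.motion[0]: bad value
```

Request:
{"fn": "send_rows", "kwargs": {"motion": [{"grip": -1},{"grip": -1}]}}

```text
$.motion[0]: bad value
```

```bash
python3 - <<'E'
from h import *
import cv2
s=ctrl.state(); print(s["time_s"],s["tcp_pos"],s["tool_rot"],s["wrist_force"],s["qpos"])
p=look("wrist",["rod_knob","clamp_pivot","handle_mid","recess","stand"],2)
cv2.imwrite("pics/w1.png",p["img"][:,:,::-1])
look("top",["rod_knob","handle_mid"])
E
```

```text
0.9 [0.237426   0.55106531 0.2313447 ] [2.02016962e-01 9.79382021e-01 5.07578246e-05 2.69059285e-05] [ 0.33634977  0.40105911 -0.12784227] [ 9.46283475e-01  1.04099375e-01  9.73247710e-02  1.56390708e+00
 -7.61530619e-06  1.35311729e+00]
wrist rod_knob []
wrist clamp_pivot []
wrist handle_mid []
wrist recess []
wrist stand []
wrist rod_knob []
wrist clamp_pivot []
wrist handle_mid []
wrist recess []
wrist stand [([0.4487, -0.288, -0.0013], 0.58)]
top rod_knob [([0.5985, -0.0493, 0.2959], 0.68)]
top handle_mid [([0.4968, -0.0419, 0.2196], 0.59), ([0.5989, -0.0479, 0.2949], 0.57)]
```

View pics/w1.png

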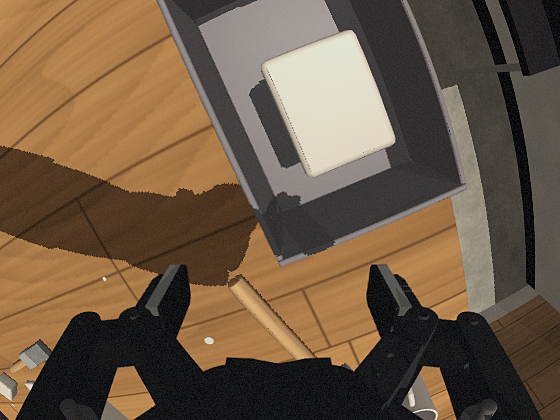

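The move was refused, so the wrist view still shows the stone box under the start pose. I'll send every field this time.

Request:
{"fn": "send_rows", "kwargs": {"motion": [{"grip": -1,"dx": 0,"dy": 0,"dz": -0.06,"wx": 0,"wy": 0,"wz": 0}]}}

```text
time_s: 1.78
tcp_pos: [0.2357, 0.5487, 0.2857]
tool_rot: [0.202, 0.979, -0.005, -0.002]
wrist_force: [-0.1, 0.9, 2.0]
opening: 0.996
grasp_force: 0.0
```

Request:
{"fn": "send_rows", "kwargs": {"motion": [{"grip": -1,"dx": -0.525,"dy": -0.428,"dz": -0.11,"wx": 0,"wy": 0,"wz": -0.536},{"grip": -1,"dx": -0.525,"dy": -0.428,"dz": -0.11,"wx": 0,"wy": 0,"wz": -0.536},{"grip": -1,"dx": -0.525,"dy": -0.428,"dz": -0.11,"wx": 0,"wy": 0,"wz": -0.536},{"grip": -1,"dx": -0.525,"dy": -0.428,"dz": -0.11,"wx": 0,"wy": 0,"wz": -0.536},{"grip": -1,"dx": -0.525,"dy": -0.428,"dz": -0.11,"wx": 0,"wy": 0,"wz": -0.536},{"grip": -1,"dx": -0.525,"dy": -0.428,"dz": -0.11,"wx": 0,"wy": 0,"wz": -0.536},{"grip": -1,"dx": -0.525,"dy": -0.428,"dz": -0.11,"wx": 0,"wy": 0,"wz": -0.536},{"grip": -1,"dx": -0.525,"dy": -0.428,"dz": -0.11,"wx": 0,"wy": 0,"wz": -0.536},{"grip": -1,"dx": -0.525,"dy": -0.428,"dz": -0.11,"wx": 0,"wy": 0,"wz": -0.536},{"grip": -1,"dx": -0.525,"dy": -0.428,"dz": -0.11,"wx": 0,"wy": 0,"wz": -0.536},{"grip": -1,"dx": -0.525,"dy": -0.428,"dz": -0.11,"wx": 0,"wy": 0,"wz": -0.536},{"grip": -1,"dx": -0.525,"dy": -0.428,"dz": -0.11,"wx": 0,"wy": 0,"wz": -0.536}]}}

```text
time_s: 3.28
tcp_pos: [0.5513, -0.0532, 0.4005]
tool_rot: [-0.063, 0.998, 0.0, -0.001]
wrist_force: [-0.5, 0.1, -0.8]
opening: 0.999
grasp_force: 0.0
```

Request:
{"fn": "send_rows", "kwargs": {"motion": [{"grip": -1,"dx": 0,"dy": 0,"dz": 0,"wx": 0,"wy": 0,"wz": 0},{"grip": -1,"dx": 0,"dy": 0,"dz": 0,"wx": 0,"wy": 0,"wz": 0}]}}

```text
time_s: 3.52
tcp_pos: [0.5498, -0.0484, 0.4016]
tool_rot: [-0.065, 0.998, 0.0, 0.0]
wrist_force: [0.0, 0.6, -1.2]
opening: 1.0
grasp_force: 0.0
```

```bash
python3 - <<'E'
from h import *
import cv2
s=ctrl.state(); print(s["time_s"],s["tcp_pos"],s["tool_rot"],s["wrist_force"],s["qpos"])
p=look("wrist",["rod_knob","clamp_pivot","handle_mid","recess","stand"],2)
cv2.imwrite("pics/w2.png",p["img"][:,:,::-1])
E
```

```text
3.525 [ 0.54976748 -0.04842745  0.40164149] [-6.52278986e-02  9.97870367e-01  1.18600484e-04  1.94536831e-04] [ 0.02046661  0.58101097 -1.23432378] [-3.25108407e-01  7.68896073e-02  3.86824389e-01  1.88046157e+00
  3.67413787e-04 -4.55656844e-01]
wrist rod_knob [([0.6007, -0.0509, 0.2941], 0.58)]
wrist clamp_pivot []
wrist handle_mid [([0.4973, -0.0398, 0.216], 0.56)]
wrist recess [([0.6313, -0.3981, 0.0026], 0.39)]
wrist stand [([0.6119, -0.2106, -0.0045], 0.72)]
wrist rod_knob [([0.5993, -0.0506, 0.296], 0.87), ([0.4475, -0.2882, -0.0035], 0.75)]
wrist clamp_pivot [([0.558, -0.0519, 0.1872], 0.91)]
wrist handle_mid [([0.4947, -0.0382, 0.2163], 0.66)]
wrist recess [([0.6007, -0.0537, 0.1324], 0.31)]
wrist stand [([0.6137, -0.2084, -0.0002], 0.83)]
```

View pics/w2.png

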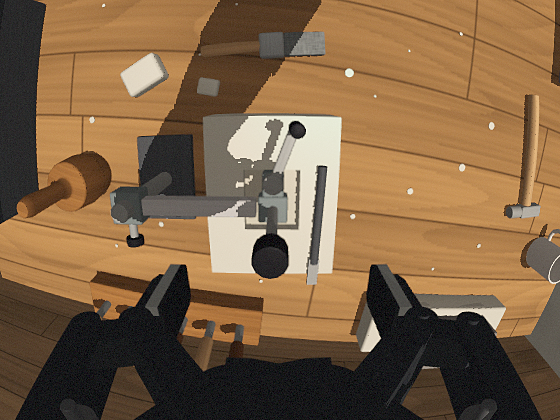

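The knob is at wrist pixel (270,256), standing on the rod, and the handle is at (297,129). Both fit the world estimates: knob (0.599, -0.050, 0.294), pivot about (0.563, -0.053), handle (0.495, -0.040).

```bash
python3 - <<'E'
from h import *
print(to([.5988,-.0503,.40],1.685),to([.5988,-.0503,.28],1.685))
E
```

```text
(array([-0.0481, -0.0068,  0.0013]), array([0.0001, 0.    , 0.015 ])) (array([-0.0481, -0.0069,  0.1213]), array([0.0001, 0.    , 0.015 ]))
```

Request:
{"fn": "send_rows", "kwargs": {"motion": [{"grip": -1,"dx": -0.048,"dy": -0.007,"dz": 0,"wx": 0,"wy": 0,"wz": 0.015},{"grip": -1,"dx": -0.048,"dy": -0.007,"dz": 0.02,"wx": 0,"wy": 0,"wz": 0.015},{"grip": -1,"dx": -0.048,"dy": -0.007,"dz": 0.05,"wx": 0,"wy": 0,"wz": 0.015},{"grip": -1,"dx": -0.048,"dy": -0.007,"dz": 0.08,"wx": 0,"wy": 0,"wz": 0.015},{"grip": -1,"dx": -0.048,"dy": -0.007,"dz": 0.105,"wx": 0,"wy": 0,"wz": 0.015},{"grip": -1,"dx": -0.048,"dy": -0.007,"dz": 0.121,"wx": 0,"wy": 0,"wz": 0.015},{"grip": -1,"dx": -0.048,"dy": -0.007,"dz": 0.121,"wx": 0,"wy": 0,"wz": 0.015},{"grip": -1,"dx": -0.048,"dy": -0.007,"dz": 0.121,"wx": 0,"wy": 0,"wz": 0.015}]}}

```text
time_s: 5.12
tcp_pos: [0.5989, -0.0506, 0.2811]
tool_rot: [-0.057, 0.998, -0.0, 0.0]
wrist_force: [-0.1, -0.3, 0.2]
opening: 1.002
grasp_force: 0.0
```

```bash
python3 - <<'E'
from h import *
import cv2
p=look("wrist",["rod_knob"]); cv2.imwrite("pics/w3.png",p["img"][:,:,::-1])
look("scene",["rod_knob"]);look("top",["rod_knob"])
print(ctrl.state()["wrist_force"])
E
```

```text
wrist rod_knob [([0.599, -0.0538, 0.2961], 0.89)]
scene rod_knob [([0.5957, -0.0503, 0.2948], 0.89)]
top rod_knob []
[-0.31805789  0.52737182  0.11756483]
```

View pics/w3.png

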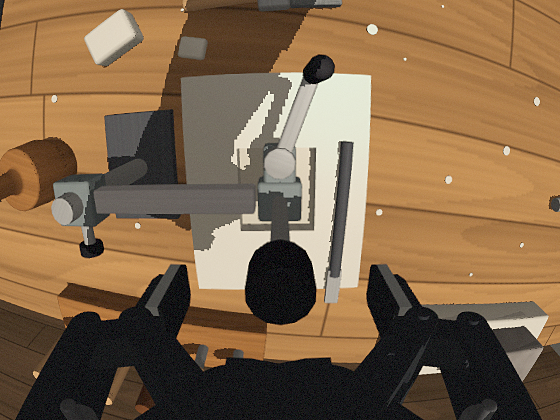

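The knob is at (280,282), centred between the finger pads at (165,300) and (390,300). I'll close on it lightly.

Request:
{"fn": "send_rows", "kwargs": {"motion": [{"grip": 1,"dx": 0,"dy": 0,"dz": 0,"wx": 0,"wy": 0,"wz": 0},{"grip": 1,"dx": 0,"dy": 0,"dz": 0,"wx": 0,"wy": 0,"wz": 0},{"grip": 1,"dx": 0,"dy": 0,"dz": 0,"wx": 0,"wy": 0,"wz": 0},{"grip": 1,"dx": 0,"dy": 0,"dz": 0,"wx": 0,"wy": 0,"wz": 0},{"grip": 1,"dx": 0,"dy": 0,"dz": 0,"wx": 0,"wy": 0,"wz": 0},{"grip": 1,"dx": 0,"dy": 0,"dz": 0,"wx": 0,"wy": 0,"wz": 0},{"grip": 1,"dx": 0,"dy": 0,"dz": 0,"wx": 0,"wy": 0,"wz": 0},{"grip": 1,"dx": 0,"dy": 0,"dz": 0,"wx": 0,"wy": 0,"wz": 0}], "newtons": 20}}

```text
time_s: 6.42
tcp_pos: [0.5986, -0.0498, 0.2803]
tool_rot: [-0.057, 0.998, 0.001, -0.0]
wrist_force: [-0.7, 4.6, 0.9]
opening: 0.366
grasp_force: 23.4
```

Gripped at 31 mm opening, which matches the knob. The highest possible floor is about 54 mm below the tip, so a first push of 40 mm is safe.

Request:
{"fn": "send_rows", "kwargs": {"motion": [{"grip": 1,"dx": 0,"dy": 0,"dz": 0.002,"wx": 0,"wy": 0,"wz": 0},{"grip": 1,"dx": 0,"dy": 0,"dz": 0.006,"wx": 0,"wy": 0,"wz": 0},{"grip": 1,"dx": 0,"dy": 0,"dz": 0.01,"wx": 0,"wy": 0,"wz": 0},{"grip": 1,"dx": 0,"dy": 0,"dz": 0.014,"wx": 0,"wy": 0,"wz": 0},{"grip": 1,"dx": 0,"dy": 0,"dz": 0.018,"wx": 0,"wy": 0,"wz": 0},{"grip": 1,"dx": 0,"dy": 0,"dz": 0.022,"wx": 0,"wy": 0,"wz": 0},{"grip": 1,"dx": 0,"dy": 0,"dz": 0.026,"wx": 0,"wy": 0,"wz": 0},{"grip": 1,"dx": 0,"dy": 0,"dz": 0.03,"wx": 0,"wy": 0,"wz": 0},{"grip": 1,"dx": 0,"dy": 0,"dz": 0.034,"wx": 0,"wy": 0,"wz": 0},{"grip": 1,"dx": 0,"dy": 0,"dz": 0.038,"wx": 0,"wy": 0,"wz": 0},{"grip": 1,"dx": 0,"dy": 0,"dz": 0.04,"wx": 0,"wy": 0,"wz": 0}]}}

```text
time_s: 7.8
tcp_pos: [0.5987, -0.0498, 0.2408]
tool_rot: [-0.057, 0.998, 0.0, 0.0]
wrist_force: [-1.7, 5.6, 4.6]
opening: 0.364
grasp_force: 23.8
```

```bash
python3 - <<'E'
from h import *
look("scene",["rod_knob"],2);look("wrist",["rod_knob"],2);print(ctrl.state()["tcp_pos"],ctrl.state()["wrist_force"])
E
```

```text
scene rod_knob [([0.594, -0.0504, 0.2531], 0.74), ([0.6022, -0.0478, 0.0968], 0.51)]
scene rod_knob [([0.5926, -0.0489, 0.2515], 0.66)]
wrist rod_knob [([0.6019, -0.0515, 0.2517], 0.57), ([0.5608, -0.0552, 0.187], 0.42)]
wrist rod_knob [([0.5986, -0.0486, 0.2518], 0.77), ([0.4946, -0.0352, 0.2166], 0.3)]
[ 0.59866177 -0.0497634   0.24060558] [-1.39485713  6.10558981  2.58810699]
```

Request:
{"fn": "send_rows", "kwargs": {"motion": [{"grip": 1,"dx": 0,"dy": 0,"dz": 0.003,"wx": 0,"wy": 0,"wz": 0},{"grip": 1,"dx": 0,"dy": 0,"dz": 0.006,"wx": 0,"wy": 0,"wz": 0},{"grip": 1,"dx": 0,"dy": 0,"dz": 0.008,"wx": 0,"wy": 0,"wz": 0},{"grip": 1,"dx": 0,"dy": 0,"dz": 0.008,"wx": 0,"wy": 0,"wz": 0}]}}

```text
time_s: 8.7
tcp_pos: [0.5987, -0.0498, 0.2326]
tool_rot: [-0.057, 0.998, 0.001, 0.0]
wrist_force: [-1.5, 5.4, 2.6]
opening: 0.365
grasp_force: 23.7
```

Request:
{"fn": "send_rows", "kwargs": {"motion": [{"grip": 1,"dx": 0,"dy": 0,"dz": 0.001,"wx": 0,"wy": 0,"wz": 0},{"grip": 1,"dx": 0,"dy": 0,"dz": 0.002,"wx": 0,"wy": 0,"wz": 0},{"grip": 1,"dx": 0,"dy": 0,"dz": 0.002,"wx": 0,"wy": 0,"wz": 0}]}}

```text
time_s: 9.07
tcp_pos: [0.5987, -0.0498, 0.2308]
tool_rot: [-0.057, 0.998, 0.001, 0.0]
wrist_force: [-1.6, 5.7, 4.6]
opening: 0.369
grasp_force: 23.7
```

Request:
{"fn": "send_rows", "kwargs": {"motion": [{"grip": 1,"dx": 0,"dy": 0,"dz": 0.001,"wx": 0,"wy": 0,"wz": 0},{"grip": 1,"dx": 0,"dy": 0,"dz": 0.002,"wx": 0,"wy": 0,"wz": 0},{"grip": 1,"dx": 0,"dy": 0,"dz": 0.002,"wx": 0,"wy": 0,"wz": 0}]}}

```text
time_s: 9.45
tcp_pos: [0.5987, -0.0498, 0.2289]
tool_rot: [-0.057, 0.998, 0.0, 0.0]
wrist_force: [-2.0, 5.3, 4.7]
opening: 0.361
grasp_force: 23.7
```

Request:
{"fn": "send_rows", "kwargs": {"motion": [{"grip": 1,"dx": 0,"dy": 0,"dz": 0.001,"wx": 0,"wy": 0,"wz": 0},{"grip": 1,"dx": 0,"dy": 0,"dz": 0.0015,"wx": 0,"wy": 0,"wz": 0}]}}

```text
time_s: 9.7
tcp_pos: [0.5986, -0.0498, 0.2274]
tool_rot: [-0.057, 0.998, 0.0, 0.0]
wrist_force: [-2.9, 5.7, 5.1]
opening: 0.367
grasp_force: 23.7
```

Request:
{"fn": "send_rows", "kwargs": {"motion": [{"grip": 1,"dx": 0,"dy": 0,"dz": 0.001,"wx": 0,"wy": 0,"wz": 0},{"grip": 1,"dx": 0,"dy": 0,"dz": 0.0015,"wx": 0,"wy": 0,"wz": 0}]}}

```text
time_s: 9.95
tcp_pos: [0.5986, -0.0498, 0.2259]
tool_rot: [-0.057, 0.998, 0.0, 0.0]
wrist_force: [-3.3, 5.9, 3.6]
opening: 0.365
grasp_force: 23.7
```

Request:
{"fn": "send_rows", "kwargs": {"motion": [{"grip": 1,"dx": 0,"dy": 0,"dz": 0.001,"wx": 0,"wy": 0,"wz": 0},{"grip": 1,"dx": 0,"dy": 0,"dz": 0.0015,"wx": 0,"wy": 0,"wz": 0}]}}

```text
time_s: 10.2
tcp_pos: [0.5987, -0.0498, 0.2251]
tool_rot: [-0.057, 0.998, 0.0, 0.001]
wrist_force: [-5.1, 6.6, 11.1]
opening: 0.366
grasp_force: 24.3
```

The force jumped from about 5 to 11 N and the motion fell short, so this looks like contact. A half-millimetre more will confirm it.

Request:
{"fn": "send_rows", "kwargs": {"motion": [{"grip": 1,"dx": 0,"dy": 0,"dz": 0.0005,"wx": 0,"wy": 0,"wz": 0},{"grip": 1,"dx": 0,"dy": 0,"dz": 0.0005,"wx": 0,"wy": 0,"wz": 0}]}}

```text
time_s: 10.45
tcp_pos: [0.5987, -0.0498, 0.2251]
tool_rot: [-0.057, 0.998, 0.0, 0.001]
wrist_force: [-4.6, 5.8, 11.0]
opening: 0.368
grasp_force: 24.4
```

Request:
{"fn": "send_rows", "kwargs": {"motion": [{"grip": 1,"dx": 0,"dy": 0,"dz": 0.0005,"wx": 0,"wy": 0,"wz": 0},{"grip": 1,"dx": 0,"dy": 0,"dz": 0.0005,"wx": 0,"wy": 0,"wz": 0}]}}

```text
time_s: 10.7
tcp_pos: [0.5987, -0.0498, 0.2251]
tool_rot: [-0.057, 0.998, 0.0, 0.001]
wrist_force: [-6.2, 6.8, 14.5]
opening: 0.366
grasp_force: 24.6
```

The tip is on the floor: TCP stayed at 0.2251 while the force rose to 14.5 N, about 9 N of that at the tip. The implied tip height of about 0.077 is within the allowed range. Now I release and rise.

Request:
{"fn": "send_rows", "kwargs": {"motion": [{"grip": -1,"dx": 0,"dy": 0,"dz": 0,"wx": 0,"wy": 0,"wz": 0},{"grip": -1,"dx": 0,"dy": 0,"dz": 0,"wx": 0,"wy": 0,"wz": 0},{"grip": -1,"dx": 0,"dy": 0,"dz": 0,"wx": 0,"wy": 0,"wz": 0},{"grip": -1,"dx": 0,"dy": 0,"dz": 0,"wx": 0,"wy": 0,"wz": 0},{"grip": -1,"dx": 0,"dy": 0,"dz": 0,"wx": 0,"wy": 0,"wz": 0},{"grip": -1,"dx": 0,"dy": 0,"dz": 0,"wx": 0,"wy": 0,"wz": 0},{"grip": -1,"dx": 0,"dy": 0,"dz": -0.02,"wx": 0,"wy": 0,"wz": 0},{"grip": -1,"dx": 0,"dy": 0,"dz": -0.05,"wx": 0,"wy": 0,"wz": 0},{"grip": -1,"dx": 0,"dy": 0,"dz": -0.09,"wx": 0,"wy": 0,"wz": 0},{"grip": -1,"dx": 0,"dy": 0,"dz": -0.12,"wx": 0,"wy": 0,"wz": 0},{"grip": -1,"dx": 0,"dy": 0,"dz": -0.12,"wx": 0,"wy": 0,"wz": 0}]}}

```text
time_s: 12.08
tcp_pos: [0.5995, -0.0507, 0.3455]
tool_rot: [-0.057, 0.998, -0.001, 0.002]
wrist_force: [0.7, -0.4, -0.7]
opening: 0.997
grasp_force: 0.0
```

```bash
python3 - <<'E'
from h import *
s=ctrl.state();print(s["tcp_pos"],s["tool_rot"])
look("scene",["rod_knob","clamp_pivot"],2);look("wrist",["rod_knob","handle_mid","clamp_pivot"],2);look("top",["rod_knob","handle_mid"],2)
print(ctrl.state()["time_s"],to([.4955,-.0395,.35],.76))
E
```

```text
[ 0.59954395 -0.05074964  0.3455337 ] [-5.70774281e-02  9.98367387e-01 -7.34773036e-04  2.04646372e-03]
scene rod_knob [([0.593, -0.0475, 0.2373], 0.77)]
scene clamp_pivot [([0.5653, -0.0538, 0.1878], 0.81), ([0.4954, -0.0379, 0.217], 0.33)]
scene rod_knob [([0.5936, -0.0495, 0.2357], 0.67)]
scene clamp_pivot [([0.5846, 0.0161, 0.0984], 0.23)]
wrist rod_knob [([0.5978, -0.0501, 0.237], 0.81)]
wrist handle_mid [([0.4987, -0.0376, 0.2152], 0.88)]
wrist clamp_pivot [([0.5614, -0.0535, 0.1888], 0.68)]
wrist rod_knob [([0.597, -0.0478, 0.2389], 0.65)]
wrist handle_mid [([0.4949, -0.0383, 0.2171], 0.78), ([0.6118, -0.2081, -0.0001], 0.66)]
wrist clamp_pivot [([0.561, -0.0534, 0.1872], 0.87)]
top rod_knob []
top handle_mid []
top rod_knob []
top handle_mid [([0.6274, -0.3961, 0.0031], 0.42)]
13.075 (array([ 0.1013,  0.0227, -0.0072]), array([1.00e-04, 0.00e+00, 9.25e-01]))
```

The rod stayed at knob height 0.237. Next I go over the lever handle with the closing line tangential at mid-sweep.

Request:
{"fn": "send_rows", "kwargs": {"motion": [{"grip": -1,"dx": 0.102,"dy": 0.023,"dz": 0,"wx": 0,"wy": 0,"wz": 0.925},{"grip": -1,"dx": 0.102,"dy": 0.023,"dz": 0,"wx": 0,"wy": 0,"wz": 0.925},{"grip": -1,"dx": 0.102,"dy": 0.023,"dz": 0,"wx": 0,"wy": 0,"wz": 0.925},{"grip": -1,"dx": 0.102,"dy": 0.023,"dz": 0,"wx": 0,"wy": 0,"wz": 0.925},{"grip": -1,"dx": 0.102,"dy": 0.023,"dz": 0,"wx": 0,"wy": 0,"wz": 0.925},{"grip": -1,"dx": 0.102,"dy": 0.023,"dz": 0,"wx": 0,"wy": 0,"wz": 0.925},{"grip": -1,"dx": 0.102,"dy": 0.023,"dz": 0,"wx": 0,"wy": 0,"wz": 0.925},{"grip": -1,"dx": 0.102,"dy": 0.023,"dz": 0,"wx": 0,"wy": 0,"wz": 0.925}]}}

```text
time_s: 14.08
tcp_pos: [0.4948, -0.0393, 0.3428]
tool_rot: [0.393, 0.919, 0.0, 0.0]
wrist_force: [-0.1, 0.7, 0.2]
opening: 1.003
grasp_force: 0.0
```

```bash
python3 - <<'E'
from h import *
import cv2
s=ctrl.state();print(s["tcp_pos"],s["tool_rot"],s["qpos"])
p=look("wrist",["handle_mid","clamp_pivot","rod_knob"],2)
cv2.imwrite("pics/w4.png",p["img"][:,:,::-1])
look("scene",["handle_mid"])
print(to([.4950,-.0383,.205],.76))
E
```

```text
[ 0.49477734 -0.039267    0.34281734] [3.93367672e-01 9.19381244e-01 4.73687996e-05 1.77775396e-05] [-3.43432540e-01 -1.51958915e-01  5.05668387e-02  1.77328083e+00
  9.23996897e-05  4.65150886e-01]
wrist handle_mid [([0.4485, -0.2911, -0.0048], 0.67), ([0.4996, -0.0378, 0.2163], 0.58)]
wrist clamp_pivot [([0.5617, -0.0556, 0.187], 0.71)]
wrist rod_knob [([0.5977, -0.0514, 0.2384], 0.7), ([0.5846, 0.0162, 0.0993], 0.33)]
wrist handle_mid [([0.4966, -0.0394, 0.2161], 0.91)]
wrist clamp_pivot [([0.611, -0.0497, -0.0011], 0.57)]
wrist rod_knob [([0.5992, -0.0491, 0.2374], 0.77), ([0.6115, -0.0545, 0.1], 0.63)]
scene handle_mid [([0.4963, -0.0391, 0.2189], 0.72), ([0.6032, -0.0478, 0.0828], 0.16)]
(array([0.0005, 0.0008, 0.1378]), array([ 0.0001, -0.0001,  0.0002]))
```

View pics/w4.png

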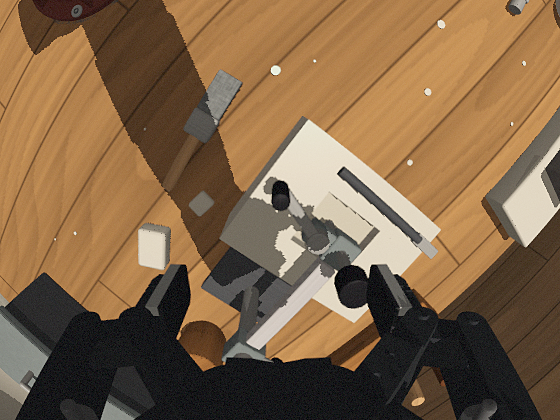

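The handle pin is at (281,193), in line with the finger centre (278). The measured position is (0.496, -0.039, 0.217), as expected. I descend and grip lightly.

Request:
{"fn": "send_rows", "kwargs": {"motion": [{"grip": -1,"dx": 0,"dy": 0.001,"dz": 0.04,"wx": 0,"wy": 0,"wz": 0},{"grip": -1,"dx": 0,"dy": 0.001,"dz": 0.08,"wx": 0,"wy": 0,"wz": 0},{"grip": -1,"dx": 0,"dy": 0.001,"dz": 0.11,"wx": 0,"wy": 0,"wz": 0},{"grip": -1,"dx": 0,"dy": 0.001,"dz": 0.13,"wx": 0,"wy": 0,"wz": 0},{"grip": -1,"dx": 0,"dy": 0.001,"dz": 0.138,"wx": 0,"wy": 0,"wz": 0},{"grip": 1,"dx": 0,"dy": 0.001,"dz": 0.138,"wx": 0,"wy": 0,"wz": 0},{"grip": 1,"dx": 0,"dy": 0.001,"dz": 0.138,"wx": 0,"wy": 0,"wz": 0},{"grip": 1,"dx": 0,"dy": 0.001,"dz": 0.138,"wx": 0,"wy": 0,"wz": 0},{"grip": 1,"dx": 0,"dy": 0.001,"dz": 0.138,"wx": 0,"wy": 0,"wz": 0},{"grip": 1,"dx": 0,"dy": 0.001,"dz": 0.138,"wx": 0,"wy": 0,"wz": 0},{"grip": 1,"dx": 0,"dy": 0.001,"dz": 0.138,"wx": 0,"wy": 0,"wz": 0},{"grip": 1,"dx": 0,"dy": 0.001,"dz": 0.138,"wx": 0,"wy": 0,"wz": 0}], "newtons": 20}}

```text
time_s: 16.08
tcp_pos: [0.4959, -0.0387, 0.2053]
tool_rot: [0.394, 0.919, 0.0, 0.001]
wrist_force: [3.5, -0.7, 4.7]
opening: 0.175
grasp_force: 22.1
```

```bash
python3 - <<'E'
from h import *
s=ctrl.state();print(s["time_s"],s["tcp_pos"],s["wrist_force"],s["opening"],s["grasp_force"])
P=np.array([.5625,-.0535]); h=s["tcp_pos"][:2]; v=h-P; print(np.hypot(*v), np.arctan2(v[1],v[0]))
a0=np.arctan2(v[1],v[0])
for d in np.arange(.1,1.41,.1):
    q=P+np.hypot(*v)*np.array([np.cos(a0-d),np.sin(a0-d)])
    print(round(d,1),to([*q,s["tcp_pos"][2]],.76,s)[0])
E
```

```text
16.075 [ 0.49594736 -0.03870012  0.20534095] [ 3.47498406 -0.67273993  4.67275577] 0.17476575858157012 22.119500041007996
0.06817836999249134 2.9227747917218005
0.1 [0.0035 0.0058 0.    ]
0.2 [0.0064 0.012  0.    ]
0.3 [0.0087 0.0184 0.    ]
0.4 [0.0103 0.025  0.    ]
0.5 [0.0113 0.0318 0.    ]
0.6 [0.0116 0.0386 0.    ]
0.7 [0.0112 0.0454 0.    ]
0.8 [0.0101 0.0521 0.    ]
0.9 [0.0084 0.0587 0.    ]
1.0 [0.006  0.0651 0.    ]
1.1 [0.003  0.0712 0.0001]
1.2 [-0.0006  0.077   0.0001]
1.3 [-0.0048  0.0824  0.0001]
1.4 [-0.0095  0.0873  0.0001]
```

Request:
{"fn": "send_rows", "kwargs": {"motion": [{"grip": 1,"dx": 0.0035,"dy": 0.006,"dz": 0,"wx": 0,"wy": 0,"wz": 0},{"grip": 1,"dx": 0.0065,"dy": 0.012,"dz": 0,"wx": 0,"wy": 0,"wz": 0},{"grip": 1,"dx": 0.009,"dy": 0.0185,"dz": 0,"wx": 0,"wy": 0,"wz": 0},{"grip": 1,"dx": 0.0105,"dy": 0.025,"dz": 0,"wx": 0,"wy": 0,"wz": 0},{"grip": 1,"dx": 0.0115,"dy": 0.032,"dz": 0,"wx": 0,"wy": 0,"wz": 0},{"grip": 1,"dx": 0.012,"dy": 0.0385,"dz": 0,"wx": 0,"wy": 0,"wz": 0},{"grip": 1,"dx": 0.012,"dy": 0.0385,"dz": 0,"wx": 0,"wy": 0,"wz": 0}]}}

```text
time_s: 16.95
tcp_pos: [0.5139, -0.0028, 0.2048]
tool_rot: [0.394, 0.919, -0.0, -0.001]
wrist_force: [-6.4, 2.7, 8.3]
opening: 0.178
grasp_force: 22.8
```

```bash
python3 - <<'E'
from h import *
s=ctrl.state();print(s["wrist_force"],s["tcp_pos"])
look("wrist",["handle_mid","clamp_pivot","rod_knob"])
look("scene",["handle_mid","clamp_pivot","rod_knob"])
E
```

```text
[-6.37827701  2.65147991  8.32000847] [ 0.51390236 -0.00276373  0.20479831]
wrist handle_mid [([0.5161, -0.0048, 0.2164], 0.95)]
wrist clamp_pivot []
wrist rod_knob []
scene handle_mid [([0.5939, -0.0491, 0.2356], 0.71), ([0.5158, -0.0046, 0.2167], 0.64)]
scene clamp_pivot [([0.5149, -0.0027, 0.217], 0.21)]
scene rod_knob [([0.5943, -0.0513, 0.2378], 0.85)]
```

Request:
{"fn": "send_rows", "kwargs": {"motion": [{"grip": 1,"dx": -0.0005,"dy": 0.007,"dz": 0,"wx": 0,"wy": 0,"wz": 0},{"grip": 1,"dx": -0.0015,"dy": 0.0135,"dz": 0,"wx": 0,"wy": 0,"wz": 0},{"grip": 1,"dx": -0.0035,"dy": 0.02,"dz": 0,"wx": 0,"wy": 0,"wz": 0},{"grip": 1,"dx": -0.006,"dy": 0.0265,"dz": 0,"wx": 0,"wy": 0,"wz": 0},{"grip": 1,"dx": -0.009,"dy": 0.0325,"dz": 0,"wx": 0,"wy": 0,"wz": 0},{"grip": 1,"dx": -0.009,"dy": 0.0325,"dz": 0,"wx": 0,"wy": 0,"wz": 0}]}}

```text
time_s: 18.1
tcp_pos: [0.5443, 0.0127, 0.2045]
tool_rot: [0.394, 0.919, -0.0, -0.001]
wrist_force: [-1.7, 0.8, 2.8]
opening: 0.18
grasp_force: 22.6
```

```bash
python3 - <<'E'
from h import *
s=ctrl.state();v=s["tcp_pos"][:2]-np.array([.5625,-.0535])
print(s["wrist_force"],s["tcp_pos"],np.hypot(*v),np.arctan2(v[1],v[0]))
look("wrist",["handle_mid","rod_knob"])
look("scene",["handle_mid","rod_knob"])
E
```

```text
[-1.68864649  0.7844264   2.80095692] [0.54429738 0.01273525 0.20450716] 0.06869093022251499 1.8389930315864311
wrist handle_mid [([0.5446, 0.0123, 0.2153], 0.95)]
wrist rod_knob []
scene handle_mid [([0.5425, 0.0161, 0.2186], 0.64)]
scene rod_knob [([0.5955, -0.0499, 0.2332], 0.56)]
```

Request:
{"fn": "send_rows", "kwargs": {"motion": [{"grip": 1,"dx": -0.0025,"dy": 0.0043,"dz": 0,"wx": 0,"wy": 0,"wz": 0},{"grip": 1,"dx": -0.004,"dy": 0.0065,"dz": 0,"wx": 0,"wy": 0,"wz": 0},{"grip": 1,"dx": -0.004,"dy": 0.0065,"dz": 0,"wx": 0,"wy": 0,"wz": 0}]}}

```text
time_s: 18.77
tcp_pos: [0.5519, 0.0141, 0.2045]
tool_rot: [0.395, 0.919, -0.0, -0.001]
wrist_force: [-4.6, 0.8, 2.3]
opening: 0.178
grasp_force: 22.6
```

Request:
{"fn": "send_rows", "kwargs": {"motion": [{"grip": 1,"dx": -0.0012,"dy": 0.0016,"dz": 0,"wx": 0,"wy": 0,"wz": 0},{"grip": 1,"dx": -0.0012,"dy": 0.0016,"dz": 0,"wx": 0,"wy": 0,"wz": 0}]}}

```text
time_s: 19.02
tcp_pos: [0.5537, 0.0143, 0.2045]
tool_rot: [0.395, 0.919, -0.0, -0.001]
wrist_force: [-5.0, 0.7, 2.3]
opening: 0.18
grasp_force: 22.6
```

Request:
{"fn": "send_rows", "kwargs": {"motion": [{"grip": 1,"dx": -0.0013,"dy": 0.0015,"dz": 0,"wx": 0,"wy": 0,"wz": 0},{"grip": 1,"dx": -0.0013,"dy": 0.0015,"dz": 0,"wx": 0,"wy": 0,"wz": 0}]}}

```text
time_s: 19.27
tcp_pos: [0.5559, 0.0143, 0.2045]
tool_rot: [0.394, 0.919, -0.0, -0.001]
wrist_force: [-5.4, 0.3, 2.3]
opening: 0.18
grasp_force: 22.5
```

Request:
{"fn": "send_rows", "kwargs": {"motion": [{"grip": 1,"dx": -0.0013,"dy": 0.0015,"dz": 0,"wx": 0,"wy": 0,"wz": 0},{"grip": 1,"dx": -0.0013,"dy": 0.0015,"dz": 0,"wx": 0,"wy": 0,"wz": 0}]}}

```text
time_s: 19.52
tcp_pos: [0.5572, 0.0144, 0.2045]
tool_rot: [0.394, 0.919, -0.001, -0.001]
wrist_force: [-9.4, 0.0, 3.8]
opening: 0.181
grasp_force: 22.7
```

Request:
{"fn": "send_rows", "kwargs": {"motion": [{"grip": 1,"dx": -0.0013,"dy": 0.0015,"dz": 0,"wx": 0,"wy": 0,"wz": 0},{"grip": 1,"dx": -0.0013,"dy": 0.0015,"dz": 0,"wx": 0,"wy": 0,"wz": 0}]}}

```text
time_s: 19.77
tcp_pos: [0.5573, 0.0145, 0.2044]
tool_rot: [0.394, 0.919, -0.002, -0.003]
wrist_force: [-20.6, -1.1, 8.8]
opening: 0.181
grasp_force: 23.5
```

The stop is reached: no further motion, and 20 N. I ease the preload, open and rise.

Request:
{"fn": "send_rows", "kwargs": {"motion": [{"grip": 1,"dx": 0.0013,"dy": -0.0015,"dz": 0,"wx": 0,"wy": 0,"wz": 0},{"grip": -1,"dx": 0.0013,"dy": -0.0015,"dz": 0,"wx": 0,"wy": 0,"wz": 0},{"grip": -1,"dx": 0.0013,"dy": -0.0015,"dz": 0,"wx": 0,"wy": 0,"wz": 0},{"grip": -1,"dx": 0.0013,"dy": -0.0015,"dz": 0,"wx": 0,"wy": 0,"wz": 0},{"grip": -1,"dx": 0.0013,"dy": -0.0015,"dz": 0,"wx": 0,"wy": 0,"wz": 0},{"grip": -1,"dx": 0.0013,"dy": -0.0015,"dz": 0,"wx": 0,"wy": 0,"wz": 0},{"grip": -1,"dx": 0.0013,"dy": -0.0015,"dz": -0.03,"wx": 0,"wy": 0,"wz": 0},{"grip": -1,"dx": 0.0013,"dy": -0.0015,"dz": -0.07,"wx": 0,"wy": 0,"wz": 0},{"grip": -1,"dx": 0.0013,"dy": -0.0015,"dz": -0.11,"wx": 0,"wy": 0,"wz": 0},{"grip": -1,"dx": 0.0013,"dy": -0.0015,"dz": -0.15,"wx": 0,"wy": 0,"wz": 0},{"grip": -1,"dx": 0.0013,"dy": -0.0015,"dz": -0.18,"wx": 0,"wy": 0,"wz": 0},{"grip": -1,"dx": 0.0013,"dy": -0.0015,"dz": -0.18,"wx": 0,"wy": 0,"wz": 0}]}}

```text
time_s: 21.28
tcp_pos: [0.559, 0.0143, 0.3873]
tool_rot: [0.394, 0.919, 0.0, 0.002]
wrist_force: [-0.1, -0.6, 0.1]
opening: 1.0
grasp_force: 0.0
```

```bash
python3 - <<'E'
from h import *
import cv2
s=ctrl.state();print(s["time_s"],s["tcp_pos"],s["wrist_force"])
p=look("wrist",["handle_mid","rod_knob","clamp_pivot"],2)
cv2.imwrite("pics/w5.png",p["img"][:,:,::-1])
p=look("scene",["handle_mid","rod_knob"],2)
cv2.imwrite("pics/s5.png",cv2.resize(p["img"][150:360,80:400,::-1],None,fx=2,fy=2))
E
```

```text
21.275 [0.55903889 0.01434251 0.38728794] [-0.10764195 -0.58553143  0.05225313]
wrist handle_mid [([0.5554, 0.0139, 0.2198], 0.96), ([0.3808, -0.1038, 0.0006], 0.39)]
wrist rod_knob [([0.6018, -0.051, 0.2358], 0.64)]
wrist clamp_pivot [([0.5615, -0.0544, 0.1891], 0.81)]
wrist handle_mid [([0.5587, 0.0145, 0.2162], 0.81)]
wrist rod_knob [([0.5984, -0.0496, 0.2362], 0.88), ([0.5633, -0.0557, 0.1896], 0.28)]
wrist clamp_pivot [([0.5611, -0.0541, 0.189], 0.68)]
scene handle_mid [([0.5569, 0.0178, 0.2218], 0.94)]
scene rod_knob [([0.595, -0.05, 0.2357], 0.71), ([0.6003, -0.0504, 0.0807], 0.6)]
scene handle_mid [([0.5586, 0.0146, 0.2181], 0.68), ([0.5961, -0.0484, 0.2353], 0.58)]
scene rod_knob [([0.5948, -0.0487, 0.2344], 0.98)]
```

View pics/w5.png

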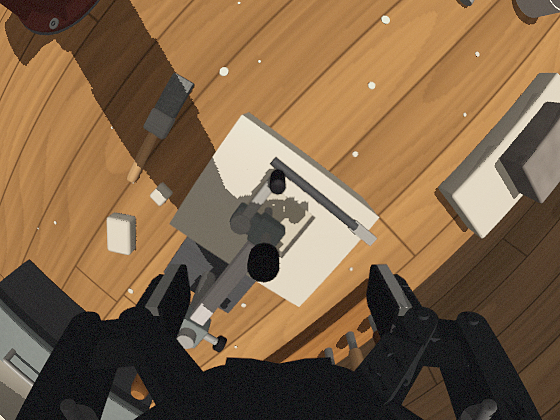

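View pics/s5.png

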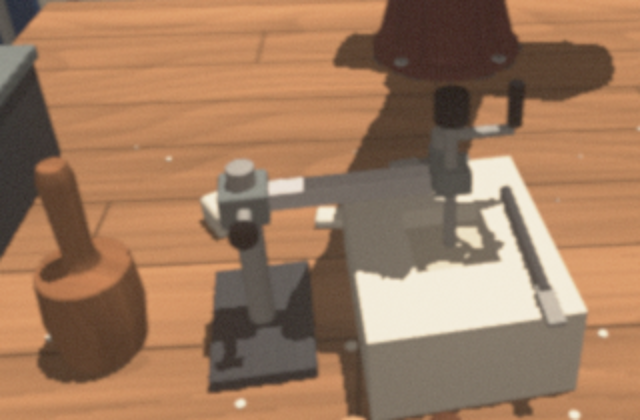

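The lever now points along the stand's +y, with the handle at (277,181) in the wrist view. The rod tip is in the recess and the chisel, offcut and brush are undisturbed. For certainty I'll make one gentle nudge with shut fingers to make sure release didn't shift the lever.

Request:
{"fn": "send_rows", "kwargs": {"motion": [{"grip": 1,"dx": 0.0255,"dy": -0.027,"dz": 0,"wx": 0,"wy": 0,"wz": 0},{"grip": 1,"dx": 0.0255,"dy": -0.027,"dz": 0,"wx": 0,"wy": 0,"wz": 0},{"grip": 1,"dx": 0.0255,"dy": -0.027,"dz": 0,"wx": 0,"wy": 0,"wz": 0},{"grip": 1,"dx": 0.0255,"dy": -0.027,"dz": 0.03,"wx": 0,"wy": 0,"wz": 0},{"grip": 1,"dx": 0.0255,"dy": -0.027,"dz": 0.06,"wx": 0,"wy": 0,"wz": 0},{"grip": 1,"dx": 0.0255,"dy": -0.027,"dz": 0.09,"wx": 0,"wy": 0,"wz": 0},{"grip": 1,"dx": 0.0255,"dy": -0.027,"dz": 0.12,"wx": 0,"wy": 0,"wz": 0},{"grip": 1,"dx": 0.0255,"dy": -0.027,"dz": 0.15,"wx": 0,"wy": 0,"wz": 0},{"grip": 1,"dx": 0.0255,"dy": -0.027,"dz": 0.17,"wx": 0,"wy": 0,"wz": 0},{"grip": 1,"dx": 0.0255,"dy": -0.027,"dz": 0.175,"wx": 0,"wy": 0,"wz": 0},{"grip": 1,"dx": 0.0255,"dy": -0.027,"dz": 0.175,"wx": 0,"wy": 0,"wz": 0}]}}

```text
time_s: 23.35
tcp_pos: [0.5215, 0.0143, 0.2101]
tool_rot: [0.394, 0.919, 0.0, 0.0]
wrist_force: [0.5, -0.5, 0.6]
opening: -0.0
grasp_force: 0.0
```

Request:
{"fn": "send_rows", "kwargs": {"motion": [{"grip": 1,"dx": -0.0035,"dy": 0.0036,"dz": 0,"wx": 0,"wy": 0,"wz": 0},{"grip": 1,"dx": -0.0035,"dy": 0.0036,"dz": 0,"wx": 0,"wy": 0,"wz": 0}]}}

```text
time_s: 23.6
tcp_pos: [0.5269, 0.0142, 0.2105]
tool_rot: [0.394, 0.919, 0.0, 0.001]
wrist_force: [-0.8, -0.3, -0.5]
opening: -0.005
grasp_force: 0.0
```

Request:
{"fn": "send_rows", "kwargs": {"motion": [{"grip": 1,"dx": -0.0014,"dy": 0.0014,"dz": 0,"wx": 0,"wy": 0,"wz": 0},{"grip": 1,"dx": -0.0021,"dy": 0.0022,"dz": 0,"wx": 0,"wy": 0,"wz": 0},{"grip": 1,"dx": -0.0021,"dy": 0.0022,"dz": 0,"wx": 0,"wy": 0,"wz": 0}]}}

```text
time_s: 23.98
tcp_pos: [0.5293, 0.0143, 0.2098]
tool_rot: [0.394, 0.919, 0.0, 0.0]
wrist_force: [0.9, 0.5, -1.2]
opening: -0.002
grasp_force: 0.0
```

Request:
{"fn": "send_rows", "kwargs": {"motion": [{"grip": 1,"dx": -0.0014,"dy": 0.0014,"dz": 0,"wx": 0,"wy": 0,"wz": 0},{"grip": 1,"dx": -0.0021,"dy": 0.0022,"dz": 0,"wx": 0,"wy": 0,"wz": 0},{"grip": 1,"dx": -0.0021,"dy": 0.0022,"dz": 0,"wx": 0,"wy": 0,"wz": 0}]}}

```text
time_s: 24.35
tcp_pos: [0.5323, 0.0143, 0.2098]
tool_rot: [0.394, 0.919, 0.0, -0.0]
wrist_force: [-0.8, 0.8, 0.3]
opening: 0.006
grasp_force: 0.0
```

Request:
{"fn": "send_rows", "kwargs": {"motion": [{"grip": 1,"dx": -0.0014,"dy": 0.0014,"dz": 0,"wx": 0,"wy": 0,"wz": 0},{"grip": 1,"dx": -0.0021,"dy": 0.0022,"dz": 0,"wx": 0,"wy": 0,"wz": 0},{"grip": 1,"dx": -0.0021,"dy": 0.0022,"dz": 0,"wx": 0,"wy": 0,"wz": 0}]}}

```text
time_s: 24.72
tcp_pos: [0.5341, 0.0143, 0.2097]
tool_rot: [0.394, 0.919, -0.001, -0.001]
wrist_force: [-8.5, -0.9, 4.0]
opening: 0.006
grasp_force: 3.6
```

Request:
{"fn": "send_rows", "kwargs": {"motion": [{"grip": 1,"dx": -0.0014,"dy": 0.0014,"dz": 0,"wx": 0,"wy": 0,"wz": 0},{"grip": 1,"dx": -0.0014,"dy": 0.0014,"dz": 0,"wx": 0,"wy": 0,"wz": 0}]}}

```text
time_s: 24.98
tcp_pos: [0.5345, 0.0143, 0.2096]
tool_rot: [0.394, 0.919, -0.001, -0.003]
wrist_force: [-17.5, -1.2, 7.6]
opening: -0.003
grasp_force: 7.8
```

The lever is firmly at its stop. I back straight off, rise clear and check.

Request:
{"fn": "send_rows", "kwargs": {"motion": [{"grip": 1,"dx": 0.005,"dy": -0.005,"dz": 0,"wx": 0,"wy": 0,"wz": 0},{"grip": 1,"dx": 0.014,"dy": -0.0145,"dz": 0,"wx": 0,"wy": 0,"wz": 0},{"grip": 1,"dx": 0.014,"dy": -0.0145,"dz": 0,"wx": 0,"wy": 0,"wz": 0},{"grip": 1,"dx": 0.014,"dy": -0.0145,"dz": -0.04,"wx": 0,"wy": 0,"wz": 0},{"grip": 1,"dx": 0.014,"dy": -0.0145,"dz": -0.09,"wx": 0,"wy": 0,"wz": 0},{"grip": 1,"dx": 0.014,"dy": -0.0145,"dz": -0.14,"wx": 0,"wy": 0,"wz": 0},{"grip": 1,"dx": 0.014,"dy": -0.0145,"dz": -0.18,"wx": 0,"wy": 0,"wz": 0},{"grip": 1,"dx": 0.014,"dy": -0.0145,"dz": -0.18,"wx": 0,"wy": 0,"wz": 0},{"grip": 1,"dx": 0.014,"dy": -0.0145,"dz": -0.18,"wx": 0,"wy": 0,"wz": 0}]}}

```text
time_s: 26.1
tcp_pos: [0.5176, 0.0143, 0.3892]
tool_rot: [0.394, 0.919, 0.0, -0.0]
wrist_force: [0.1, -1.0, -1.1]
opening: -0.002
grasp_force: 0.0
```

```bash
python3 - <<'E'
from h import *
s=ctrl.state();print(s["time_s"],s["tcp_pos"],s["wrist_force"])
look("wrist",["handle_mid","rod_knob"],2);look("scene",["handle_mid","rod_knob","chisel"],2)
print(ctrl.sign_off())
E
```

```text
26.1 [0.51756931 0.01431235 0.38919654] [ 0.10961697 -0.99882753 -1.07251377]
wrist handle_mid [([0.5584, 0.0163, 0.2191], 0.9)]
wrist rod_knob []
wrist handle_mid [([0.5586, 0.0144, 0.2161], 0.96)]
wrist rod_knob [([0.6089, -0.0505, 0.0002], 0.37)]
scene handle_mid [([0.5557, 0.0172, 0.2191], 0.61)]
scene rod_knob [([0.5932, -0.0494, 0.2374], 0.84)]
scene chisel [([0.5844, 0.0157, 0.0982], 0.65)]
scene handle_mid []
scene rod_knob [([0.597, -0.0478, 0.2352], 0.81)]
scene chisel [([0.5847, 0.0161, 0.1006], 0.93)]
the job is handed in; nothing more can be done
None
```

The rod tip is resting on the recess floor (wrist force at contact peaked at about 15 N), the clamp lever is locked at its stop, the gripper is clear of everything, and the job was handed in at about 27 s; the result of the judging was not shown.

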